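# Open the sprung lid of the bench scale

### The job

Make the bench scale ready for weighing: with the shut fingertips press the release tab in front of its lid down until the lid is freed, then take the fingers away so the lid springs part-way up by itself. Then push the lid the rest of the way open, back until it rests past upright against its stop, and leave the scale standing where it is. Only press and push, gently: grip and lift nothing, and do not disturb the small things beside the scale.

Things in the scene. Friction and masses are not known exactly. Their poses are not given: they have to be found in the camera images.
- scale: Grey bench scale, 160 (x) x 120 (y) x 48 mm with the lid shut, 1.8 kg, standing loose on rubber feet. Origin at its underside; the housing spans x -85 to +75 mm and y -60 to +60 mm from there. Its x axis points from the front (low panel 20 mm high with dark display, two white keys and the release tab) to the back (lid hinge); z up. The weighing pan lies in the rear part, whose rim is 40 mm high, under the lid.
- tab_pad (a point): Centre of the upper face of the release tab's thumb pad: a flat ribbed steel plate 34 (x) x 24 (y) mm on the middle of the front panel, 38 mm above the bench at rest, on the scale's centre line 70 mm in front of the scale's origin. It spans 12 mm in front of this point to 22 mm behind it; 22 mm behind this point a 20 mm wide steel hook rises to 51 mm above the bench and holds the lid's tongue.
- tab (a joint): Angle of the release tab about a cross axis 28 mm behind tab_pad: 0 at rest, 0.33 rad pressed to its stop. It frees the lid at about 0.27 rad (tab_pad about 8 mm down; 9 mm at the stop). Pressing it there takes about 5 N; it springs back when let go.
- lid (a joint): Angle of the lid: 0 shut, grows as it opens, 1.92 rad (110 degrees) at its stop. Freed, a spring pin lifts it to about 0.6 rad and holds it there; from there it swings freely (60 g, light hinge): let go below upright (1.57) it drops back to about 0.6, well past upright it falls open to the stop and stays.
- lid_edge (a point): Middle of the front edge of the lid, half-way through its thickness. The lid is a flat grey plate 104 mm from hinge axis to front edge, 120 mm wide, 7 mm thick; a steel tongue 16 mm wide stands 11 mm out from the middle of the edge. Shut, the edge is 44 mm above the bench; sprung up, about 100 mm.
- lid_axis (a point): Middle of the lid's hinge axis, which runs along the scale's y axis at the back of the scale, 77.5 mm behind its origin and 44 mm above the bench.
- pole_foot (a point): Obstacle: a steel pole 25 mm thick, upright, over 1 m tall; this point is on it 0.10 m up. 0.20 m nearer the robot a flexible shaft 20 mm thick hangs upright: 0.11 m left of the pole below height 0.15 m, 0.16 m left at 0.3 m, 0.21 m left at 0.7 m and above. An arm that starts on the right of both must fold up close over its base to turn past them to the scale.
- thread_spool: Bystander: wooden thread spool, 24 mm across, 30 mm high, beside the scale on its left. Origin at its underside.
- loupe: Bystander: small black folding loupe, 39 x 21 x 21 mm, beside the scale on its left. Origin at its underside.
- wax_block: Bystander: green wax block, 37 x 53 x 24 mm, beside the scale on its right. Origin at its underside.
- tape_black: Bystander: roll of black tape, 60 mm across, 18 mm high, beside the scale on its right. Origin at its underside.

How it is judged:
On the way, in this order (a step that is already met when the one before it is completed fails the run):
1. the release tab is pressed down with the lid still near shut (value of joint tab above 0.2 rad and value of joint lid below 0.2 rad and contact force between the fingers and scale above 0.5 N).
2. the lid has sprung part-way up and the robot touches nothing of the scale (value of joint lid between 0.4 and 0.9 rad and contact force between each of the arm, the fingers and scale below 0.1 N), for 0.2 s.
3. the lid is pushed past upright to its stop (value of joint lid above 1.8 rad), for 0.1 s.
At the end, for the whole second after the job is handed in: The lid stands open at its stop (over 1.8 rad), the tab is back at rest (under 0.1 rad), and the scale stands level and still within 30 mm of where it was (value of joint lid above 1.8 rad and value of joint tab below 0.1 rad and distance of scale from where it was at the start of the episode below 0.03 m and angle between scale's own z axis and vertical below 0.05 rad and linear speed of scale below 0.02 m/s); the robot touches nothing.
It fails at once if the scale is lifted or tipped (height (world z) of scale above 0.012 m or angle between scale's own z axis and vertical above 0.15 rad).
It fails at once if the scale is shoved more than 40 mm (distance of scale from where it was at the start of the episode above 0.04 m).
It fails at once if the scale, its tab or its lid is pressed or gripped with more than 35 N (contact force between the fingers and scale above 35 N).
It fails at once if a thing beside the scale is moved more than 20 mm or lifted (distance of any of thread_spool, loupe, wax_block, tape_black from where it was at the start of the episode above 0.02 m).
It also fails if it takes over 64 s, if anything falls off the work surface, if the arm or the gripper's body presses on something with over 40 N, if the wrist force passes 120 N, or if a joint passes its speed limit or range.

### The arm

A 6-joint arm with a two-finger parallel gripper is mounted at the origin on a cart in front of the work surface, level with it; the furniture and walls round the work are solid. World frame = base frame: x ahead of the robot, y to its left, z up, the work surface at z = 0. Lengths are in m, angles in rad, forces in N, time in s.
With the tool pointing down it reaches from about 0.225 to 0.875 m from the base axis. Payload 3.4 kg.
Tool frame: the origin (TCP) lies at the centre of the arm's flange, where the gripper is bolted on; the fingertips stand 173 mm ahead of it and the grasp point (between the pads) lies 155 mm ahead of it; y points along the fingers, x is the direction in which the jaws open and shut, and the axes are right-handed (so a half turn about y gives the same grasp; the last joint's range is limited). The gripper opens to 85 mm and grips with 20 to 120 N. Pads are 22 mm wide; open, the fingers measure 114 mm over their backs; the gripper's body (76 mm by 85 mm) begins 54 mm behind the grasp point. The pads swing forward as they close: fully open they stand 13 mm farther back than shut.
Start: joints at [-1.373, 0.276, 1.505, -0, 1.361, -0.121], TCP at [0.18, -0.546, 0.405] pointing down, gripper open.
Joint ranges: [-2.89, 2.89], [-0.75, 2.08], [0.22, 2.7], [-1.18, 4.32], [0.11, 2.71], [-2.7, 2.7]. Speed limits (rad/s): [2.57, 2.57, 3.14, 3.14, 3.14, 3.14].

### API

Orientations are given as [roll, pitch, yaw] about the fixed x, y, z axes, in that order (R = Rz(yaw) Ry(pitch) Rx(roll)).
In Python, from cell import bot gives the robot as it stands. The module is installed in compiled form; this text tells all that it offers.
- The arm moves only by the shell command python3 -m pendant 'ROWS' [FORCE]. ROWS is text: rows parted by semicolons, each of 7 numbers parted by spaces: the shift along the tool's x, y, z in cm, then the turn, a rotation vector about the tool's x, y, z in degrees, then the closure in counts, from 0 (fully open) to 255 (shut). A call has exactly 8 rows; each row is the pose to reach, as a shift and turn from the pose measured when the call began, along the tool's axes at that moment; what a row does not reach only later rows make up. A row lasts 1/8 s, in which the tool goes at most 62.5 mm and 10.7 degrees, less where a joint would pass 70% of its speed; a pose out of reach is approached as far as the arm can. A call with a gripper value outside its range is refused whole. The fingers move at their own pace and stop on an object; FORCE is the grip in N (left out, the last holds). Time passes only in rows, so rows that repeat a pose let the fingers close, or fill a call up. It gives the time, the measured TCP pose, the force and the opening at its end, in the units of the state.
- bot.state(): the state, without advancing time (a new reading comes with each control period).
- bot.capture(name): name is "scene" or "top" or "wrist"; returns (picture, depth): 420x560x3 uint8, red, green, blue; 420x560 float32, m along the optical axis (not along the pixel's ray), 0 where there is no reading.
- bot.camera_model(name): a dict with "camera_matrix" (3x3 intrinsics, pixels), "extrinsics" (4x4, takes a point from camera to world coordinates); the wrist camera has in their place "tool_from_camera" (4x4, takes a point from camera to tool coordinates, whose origin is the TCP and whose axes are the tool frame's). Camera axes: x right, y down, z forward; pixel columns grow to the right and rows downward; lengths in m; the calibration is good to about 2 mm. A picture is of the moment at which its call begins: read the wrist's pose just before it. camera_model takes no time and is no camera call.
- bot.sign_off(): hands the job in, once; it reports no verdict.
The state is a dict: "time": time; "q": joint angles; "joint_velocities": joint speeds; "joint_efforts": joint torques, N m; "eef_pos": TCP position; "ee_rot": TCP orientation; "contact_force": force on the tool from outside, world axes, zero at the start; "ft_torque": the same for the moment, N m; "grip_width": finger opening in m.
Only numpy, scipy, OpenCV 4.12 (cv2) and the standard library are available. Lean on these libraries where they do the work, as an engineer would, in place of code of your own. Each camera call takes 0.05 s, during which the arm holds its last target.

## Working session

There is one attempt and no reset: what is moved stays moved. The work goes in short steps, Python scripts to look and compute and a shell command to move; the robot and the scene stay as the last step left them, time stands still between calls to the robot, and variables do not carry over. Pictures are saved under pics/ and viewed, and the job is handed in when it is done.

```bash
mkdir -p pics; ls
python3 - <<'E'
from cell import bot
import cv2
s=bot.state();print(s)
for n in ("scene","top"):
    im,d=bot.capture(n);cv2.imwrite(f"pics/{n}0.png",im[:,:,::-1]);
    import numpy as np; np.save(f"{n}0.npy",d); np.save(f"{n}0im.npy",im)
    print(n,bot.camera_model(n))
print(bot.camera_model("wrist"))
E
```

```text
pics
{'time': 0.0, 'q': array([-1.37296584e+00,  2.76587999e-01,  1.50613184e+00, -2.68600833e-05,
        1.36071972e+00, -1.20983135e-01]), 'joint_velocities': array([ 0.0009826 ,  0.00122253, -0.00076911,  0.00052014, -0.00199694,
        0.00039383]), 'joint_efforts': array([-1.16761286e-03, -4.16773367e+01, -2.45807576e+01, -5.19311561e-04,
        1.09365719e-02,  4.03225698e-06]), 'eef_pos': array([ 0.18018413, -0.54580895,  0.40384393]), 'ee_rot': array([-1.57059949,  0.00183658, -1.25197689]), 'contact_force': array([ 0.39461233, -0.46810341, -0.95095569]), 'ft_torque': array([-1.72300801e-02, -5.46817079e-05,  2.86708135e-02]), 'grip_width': 0.0852735165212772}
scene {'camera_matrix': array([[479.74624374,   0.        , 273.30163238],
       [  0.        , 479.74624374, 212.2185726 ],
       [  0.        ,   0.        ,   1.        ]]), 'extrinsics': array([[-0.77704195, -0.32199948,  0.54085316, -0.02992064],
       [-0.62944786,  0.39599914, -0.66856569,  0.77702457],
       [ 0.00110042, -0.85994245, -0.51038983,  0.64394062],
       [ 0.        ,  0.        ,  0.       
[... 290 characters left out ...]
, -0.02745556,  0.00190213,  0.08293412],
       [ 0.00137248, -0.11876011, -0.99292203,  1.18059386],
       [ 0.        ,  0.        ,  0.        ,  1.        ]])}
{'camera_matrix': array([[350.72226337,   0.        , 276.07159836],
       [  0.        , 350.72226337, 210.65081418],
       [  0.        ,   0.        ,   1.        ]]), 'tool_from_camera': array([[ 9.99999885e-01,  4.80337576e-04,  1.24721882e-05,
        -2.59397004e-04],
       [ 1.21840890e-04, -2.78594229e-01,  9.60408893e-01,
         3.05636501e-02],
       [ 4.64795159e-04, -9.60408780e-01, -2.78594255e-01,
         7.05888427e-02],
       [ 0.00000000e+00,  0.00000000e+00,  0.00000000e+00,
         1.00000000e+00]])}
```

View pics/scene0.png

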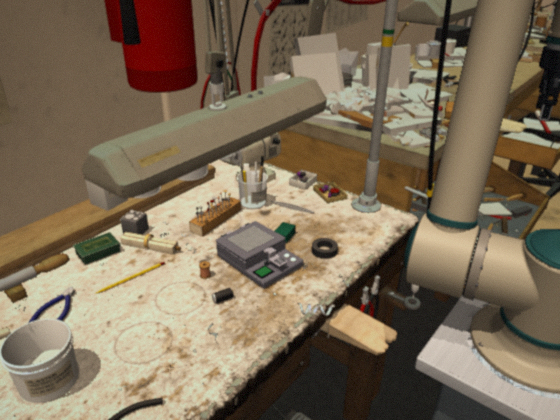

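View pics/top0.png

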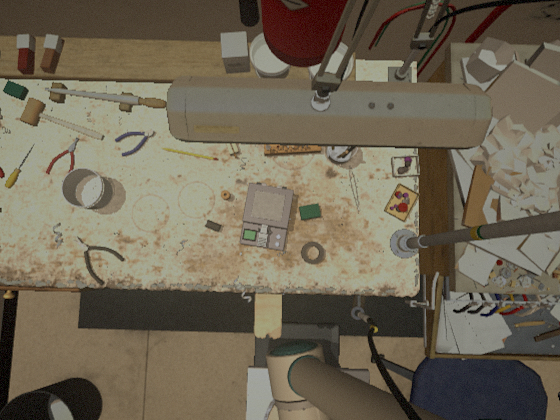

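```bash
cat > h.py <<'E'
import numpy as np,cv2
from cell import bot
def pts(n,d,uv):
    m=bot.camera_model(n);K=m["camera_matrix"];T=m["extrinsics"]
    o=[]
    for u,v in uv:
        z=d[int(v),int(u)];p=np.array([(u-K[0,2])/K[0,0]*z,(v-K[1,2])/K[1,1]*z,z,1]);o.append((T@p)[:3])
    return np.array(o)
def grid(n,d):
    m=bot.camera_model(n);K=m["camera_matrix"];T=m["extrinsics"]
    v,u=np.mgrid[0:d.shape[0],0:d.shape[1]]
    P=np.stack([(u-K[0,2])/K[0,0]*d,(v-K[1,2])/K[1,1]*d,d,np.ones_like(d)],-1)@T.T
    P=P[...,:3]; P[d<=0]=np.nan
    return P
E
python3 - <<'E'
from h import *
np.set_printoptions(precision=4,suppress=True)
t=np.load("top0.npy");s=np.load("scene0.npy")
P=grid("top",t);S=grid("scene",s)
print("pole top",pts("top",t,[(402,242),(415,242),(450,236),(500,225),(365,315),(372,330)]))
print("pole scene",pts("scene",s,[(372,180),(374,150),(382,90),(388,40),(392,5),(430,200),(433,150),(436,100),(441,40),(428,183)]))
print("lamp",pts("scene",s,[(110,180),(200,160),(320,100),(300,110),(250,130)]), pts("top",t,[(180,100),(330,130),(480,110),(180,135),(480,145),(330,100)]))
im=np.load("top0im.npy");c=im[160:280,190:340][:,:,::-1];cv2.imwrite("pics/topc.png",cv2.resize(c,None,fx=5,fy=5,interpolation=cv2.INTER_CUBIC))
im=np.load("scene0im.npy");c=im[210:310,190:350][:,:,::-1];cv2.imwrite("pics/scenec.png",cv2.resize(c,None,fx=5,fy=5,interpolation=cv2.INTER_CUBIC))
for nm,G in(("top",P),("scene",S)):
    m=(G[...,0]>.3)&(G[...,0]<.62)&(G[...,1]>-.05)&(G[...,1]<.25)&(G[...,2]>.032)&(G[...,2]<.06)
    m=cv2.morphologyEx(m.astype(np.uint8),cv2.MORPH_OPEN,np.ones((3,3)))
    n,l,st,_=cv2.connectedComponentsWithStats(m)
    k=1+np.argmax(st[1:,4]);q=G[l==k]
    print(nm,st[k],np.median(q[:,2]),cv2.minAreaRect((q[:,:2]*1000).astype(np.float32)))
    b=cv2.boxPoints(cv2.minAreaRect((q[:,:2]*1000).astype(np.float32)));print(b)
E
```

```text
pole top [[ 0.4842 -0.238   0.0274]
 [ 0.4805 -0.2462  0.1119]
 [ 0.4828 -0.251   0.3206]
 [ 0.488  -0.2522  0.5152]
 [ 0.2857 -0.154  -0.038 ]
 [ 0.2831 -0.1195  0.2175]]
pole scene [[ 0.473  -0.2531  0.0788]
 [ 0.4759 -0.2502  0.1633]
 [ 0.4744 -0.2524  0.3154]
 [ 0.4738 -0.2518  0.4284]
 [ 0.4745 -0.2524  0.5005]
 [ 0.2738 -0.1326  0.1418]
 [ 0.2755 -0.0994  0.2682]
 [ 0.2806 -0.0811  0.372 ]
 [ 0.2846 -0.0653  0.4794]
 [ 0.2813 -0.1224  0.1844]]
lamp [[ 0.7254  0.3378  0.2302]
 [ 0.6923  0.1371  0.2104]
 [ 0.6955 -0.3268  0.2291]
 [ 0.6924 -0.2282  0.2266]
 [ 0.694  -0.0292  0.2292]] [[ 0.7612  0.3058  0.2796]
 [ 0.7127 -0.0193  0.2519]
 [ 0.758  -0.3374  0.2768]
 [ 0.6981  0.3131  0.232 ]
 [ 0.6953 -0.3584  0.2268]
 [ 0.7703 -0.0153  0.2794]]
top [ 243  186   51   61 1951] 0.048614800686969994 ((543.9795532226562, 121.36409759521484), (119.82183074951172, 162.6947784423828), 82.01945495605469)
[[455.1021  73.3274]
 [616.2213  50.7394]
 [632.8569 169.4008]
 [471.7379 191.9888]]
scene [ 218  222   68   44 1878] 0.048281923583954944 ((543.6087036132812, 121.17717742919922), (123.0421371459961, 161.91709899902344), 82.00081634521484)
[[454.8766  71.5208]
 [615.2183  48.9886]
 [632.3408 170.8335]
 [471.9991 193.3658]]
```

View pics/topc.png

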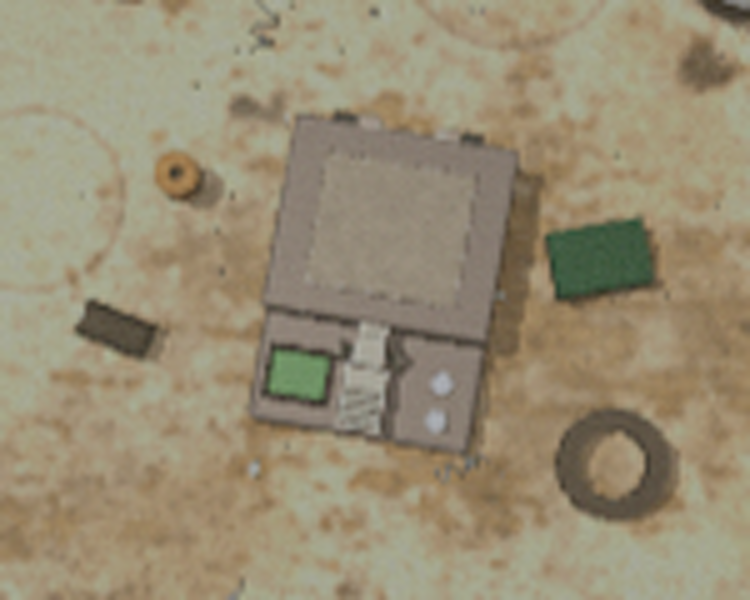

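View pics/scenec.png

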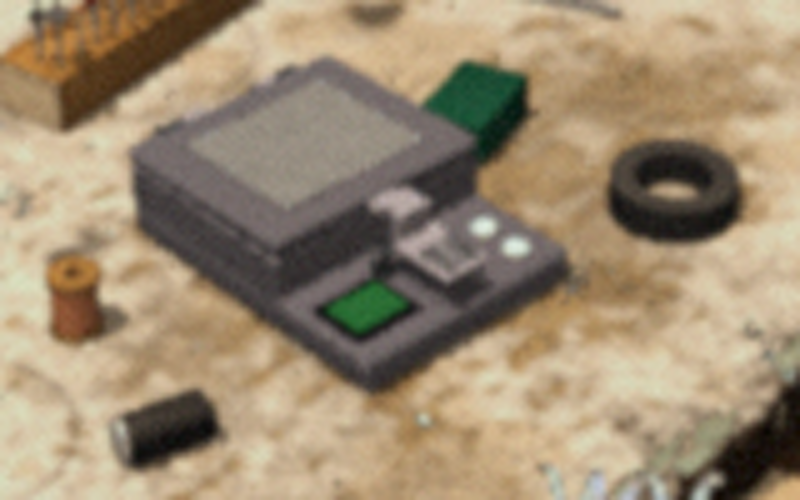

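```bash
python3 -m pendant '-3 -1.5 0 0 0 0 255;-6 -3 0 0 0 0 255;-9 -4.5 0 0 0 0 255;-12 -6 0 0 0 0 255;-15 -7.5 0 0 0 0 255;-18 -9 0 0 0 0 255;-20 -10 0 0 0 0 255;-20 -10 0 0 0 0 255' 20
python3 -c "
from cell import bot
s=bot.state();print(s['time'],s['q'],s['eef_pos'],s['ee_rot'],s['grip_width'])
import numpy as np;im,d=bot.capture('scene');import cv2;cv2.imwrite('pics/s1.png',im[:,:,::-1])
im,d=bot.capture('top');import cv2;cv2.imwrite('pics/t1.png',im[:,:,::-1])
"
```

```text
time: 1.1
eef_pos: [0.1173, -0.3553, 0.505]
ee_rot: [-1.571, -0.001, -1.252]
contact_force: [-0.9, -1.3, 0.3]
grip_width: -0.0
1.1 [-1.43838354e+00 -8.32086049e-02  1.67268194e+00 -6.56717655e-05
  1.55151173e+00 -1.86008696e-01] [ 0.11732326 -0.35529909  0.50496748] [-1.57097322e+00 -5.84964570e-04 -1.25237355e+00] -3.08218731309493e-05
```

View pics/s1.png

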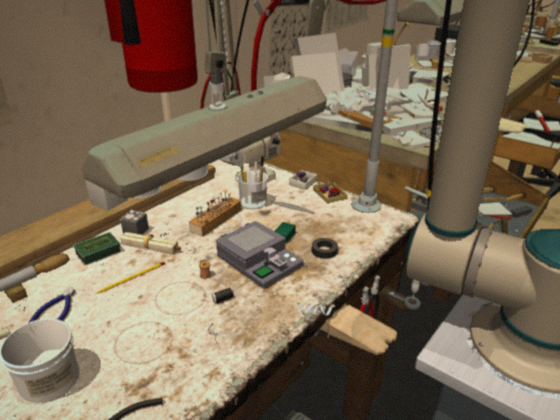

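View pics/t1.png

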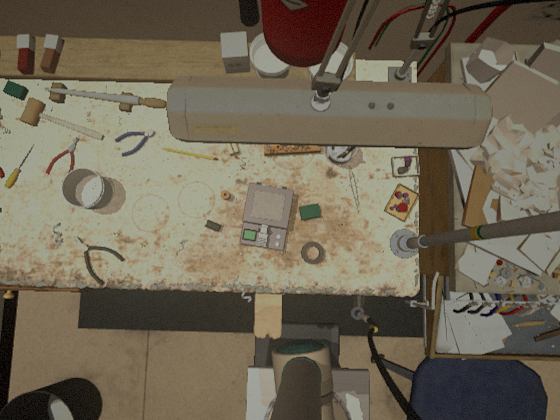

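```bash
python3 -c "
from h import *
m=bot.camera_model('top');K=m['camera_matrix'];T=np.linalg.inv(m['extrinsics'])
for p in [(0,0,0),(0,0,.2),(0,0,.4),(.283,-.09,.3),(.283,-.04,.7)]:
    c=K@(T@np.r_[p,1])[:3];print(p,c[:2]/c[2])
"
```

```text
(0, 0, 0) [307.40763322 428.68602202]
(0, 0, 0.2) [313.3725553  464.46422527]
(0, 0, 0.4) [322.60614511 519.84822675]
(0.283, -0.09, 0.3) [365.78036967 336.11037909]
(0.283, -0.04, 0.7) [392.61693917 398.4272477 ]
```

```bash
cat >> h.py <<'E'
from scipy.spatial.transform import Rotation as R
L1,L2,k,off=.5958,.421,-.0809,.0693
def rows(targets):
    """targets: list of (pos, R) world TCP"""
    s=bot.state();p0=s["eef_pos"];R0=R.from_euler("xyz",s["ee_rot"])
    for p,Rt in targets:
        d=R0.inv().apply(np.array(p)-p0)*100; w=np.degrees((R0.inv()*Rt).as_rotvec())
        print(np.round(d,1),np.round(w,1))
def plane(q1,rp,z):
    return np.array([rp*np.cos(q1)-off*np.sin(q1),rp*np.sin(q1)+off*np.cos(q1),z])
def rot(yaw,tilt=0):
    # tool y (fingers) down, tilted forward (fingers toward tool-x fwd) by tilt deg
    return R.from_euler("z",yaw,degrees=True)*R.from_euler("y",-tilt,degrees=True)*R.from_euler("x",-90,degrees=True)
E
python3 - <<'E'
from h import *
np.set_printoptions(precision=4,suppress=True)
s=np.load("scene0.npy")
print(pts("scene",s,[(545,250),(530,235),(540,232),(440,260),(420,260),(470,150),(500,20),(450,210),(545,340),(515,300)]))
q1=-1.4384
rows([(plane(q1,r,z),rot(-71.75)) for r,z in [(.33,.51),(.28,.52),(.23,.53),(.18,.54),(.14,.55)]])
E
```

```text
[[ 0.0263  0.0362  0.2135]
 [ 0.0573 -0.0065  0.2066]
 [ 0.0458 -0.0167  0.2121]
 [ 0.1626  0.0934  0.1637]
 [ 0.1921  0.1042  0.1561]
 [ 0.175   0.0178  0.3347]
 [ 0.188  -0.0328  0.5249]
 [ 0.177   0.0483  0.2352]
 [-0.0182  0.0609  0.0686]
 [ 0.0403  0.0685  0.1263]]
[-3.8 -0.6  0.7] [-0.   0.  -0.1]
[-8.8 -1.6  1.6] [-0.   0.  -0.1]
[-13.7  -2.6   2.6] [-0.   0.  -0.1]
[-18.6  -3.6   3.5] [-0.   0.  -0.1]
[-22.5  -4.6   4.2] [-0.   0.  -0.1]
```

```bash
python3 -m pendant '-3.8 -0.6 0.7 0 0 0 255;-7.5 -1.3 1.4 0 0 0 255;-11 -2 2.1 0 0 0 255;-14.5 -2.8 2.8 0 0 0 255;-18 -3.5 3.4 0 0 0 255;-21 -4.2 4 0 0 0 255;-22.5 -4.6 4.2 0 0 0 255;-22.5 -4.6 4.2 0 0 0 255'
python3 - <<'E'
from h import *
np.set_printoptions(precision=3,suppress=True)
s=bot.state();q=s["q"];print(q,s["eef_pos"],s["ee_rot"],s["contact_force"])
print(np.hypot(*s["eef_pos"][:2]), L1*np.sin(q[1])+L2*np.sin(q[1]+q[2]),L1*np.cos(q[1])+L2*np.cos(q[1]+q[2])+k)
for N in (8,):
  rows([(plane(q[0]+np.radians(8*i),.135,.55),rot(-71.75+8*i)) for i in range(1,9)])
E
```

```text
time: 2.2
eef_pos: [0.087, -0.1301, 0.5503]
ee_rot: [-1.571, -0.0, -1.252]
contact_force: [-0.2, -0.4, 0.1]
grip_width: -0.0002
[-1.441 -0.466  1.795  0.     1.812 -0.188] [ 0.087 -0.13   0.55 ] [-1.571 -0.    -1.252] [-0.199 -0.437  0.12 ]
0.15656161790772077 0.14097730909444495 0.5520395077259572
[-1.3  0.   2.1] [-0. -8.  0.]
[-2.3  0.   3.9] [ -0. -16.   0.]
[-3.5  0.   5.6] [ -0. -24.   0.]
[-5.   0.   7.2] [  0. -32.   0.]
[-6.7  0.   8.4] [  0. -40.   0.]
[-8.5  0.   9.5] [  0. -48.   0.]
[-10.5   0.   10.3] [  0. -56.   0.]
[-12.5   0.   10.8] [  0. -64.   0.]
```

```bash
python3 -m pendant '-1.3 0 2.1 0 -8 0 255;-2.3 0 3.9 0 -16 0 255;-3.5 0 5.6 0 -24 0 255;-5 0 7.2 0 -32 0 255;-6.7 0 8.4 0 -40 0 255;-8.5 0 9.5 0 -48 0 255;-10.5 0 10.3 0 -56 0 255;-12.5 0 10.8 0 -64 0 255'
python3 - <<'E'
from h import *
np.set_printoptions(precision=3,suppress=True)
s=bot.state();q=s["q"];print(q,s["eef_pos"],s["ee_rot"],s["contact_force"])
rows([(plane(q[0]+np.radians(7*i),.135,.55),rot(-8)) for i in range(1,5)])
im,d=bot.capture("top");cv2.imwrite("pics/t2.png",im[:,:,::-1])
E
```

```text
time: 3.2
eef_pos: [0.152, 0.0225, 0.5499]
ee_rot: [-1.571, 0.001, -0.131]
contact_force: [0.4, 0.4, 0.1]
grip_width: 0.0001
[-0.321 -0.471  1.798  0.     1.816 -0.191] [0.152 0.023 0.55 ] [-1.571  0.001 -0.131] [0.448 0.38  0.053]
[-0.8 -0.   1.8] [-0.   0.5 -0. ]
[-1.7 -0.   3.4] [-0.   0.5 -0. ]
[-2.7 -0.   5. ] [-0.   0.5 -0. ]
[-3.9 -0.   6.4] [-0.   0.5 -0. ]
```

View pics/t2.png

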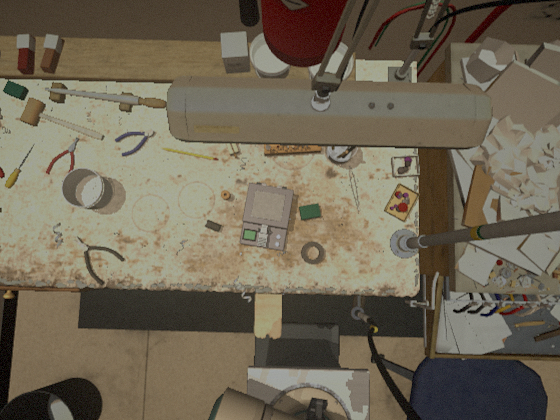

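```bash
python3 -m pendant '-0.8 0 1.8 0 0 0 255;-1.7 0 3.4 0 0 0 255;-2.7 0 5 0 0.5 0 255;-3.9 0 6.4 0 0.5 0 255;-1 0 8 0 0.5 0 255;3 0 9 0 0.5 0 255;7 0 10 0 0.5 0 255;7 0 10 0 0.5 0 255'
python3 - <<'E'
from h import *
np.set_printoptions(precision=4,suppress=True)
s=bot.state();q=s["q"];print(q,s["eef_pos"],s["ee_rot"],s["contact_force"])
# tab pad by depth
for n in("top","scene"):
    G=grid(n,np.load(n+"0.npy"))
    ux=np.array([np.cos(np.radians(-8)),np.sin(np.radians(-8))]);uy=np.array([-ux[1],ux[0]])
    d=G[...,:2]-np.array([.545,.1212]);lx=d@ux;ly=d@uy
    m=(lx>-.1)&(lx<-.035)&(abs(ly)<.03)&(G[...,2]>.031)
    print(n,m.sum(),lx[m].min(),lx[m].max(),ly[m].min(),ly[m].max(),np.median(ly[m]),np.median(G[m][:,2]))
    m=(lx>-.03)&(lx<.09)&(abs(ly)<.09)&(G[...,2]>.04);print(np.percentile(ly[m],[1,99]),np.percentile(lx[m],[1,50,99]))
    m=(lx>-.1)&(lx<-.05)&(abs(ly)<.09)&(G[...,2]>.012)&(G[...,2]<.03);print(np.percentile(ly[m],[1,99]),np.percentile(lx[m],[1,50,99]))
tab=np.array([.545,.1212])-.070*ux;print("tab",tab)
# TCP above the tab, local -3mm, tip 60mm over
tip=np.r_[tab-.003*ux,.09]
rows([(tip+[0,0,.173],rot(-8))])
E
```

```text
time: 4.25
eef_pos: [0.237, 0.1152, 0.5489]
ee_rot: [-1.569, 0.004, -0.133]
contact_force: [-0.3, 0.5, 0.2]
grip_width: -0.0002
[ 0.184  -0.2745  1.7098  0.0026  1.7096  0.3178] [0.237  0.1152 0.5489] [-1.5694  0.0039 -0.1335] [-0.3477  0.4686  0.2106]
top 171 -0.08237991694764712 -0.03562249867309416 -0.016756006383651014 0.015548072011121033 -6.227538921907615e-06 0.03857848564530442
[-0.0589  0.0584] [-0.0269  0.0242  0.0782]
[-0.0587  0.0589] [-0.0852 -0.0684 -0.0503]
scene 216 -0.08238415322058346 -0.035075427581325196 -0.014359309644042686 0.017750313024461062 0.002522173931918129 0.038391066960763665
[-0.0577  0.0596] [-0.0277  0.0186  0.0774]
[-0.0576  0.0603] [-0.0865 -0.0724 -0.0503]
tab [0.4757 0.1309]
[23.3 28.5  4.7] [-0.1  0.4 -0.2]
```

```bash
python3 -m pendant '4 2 0.7 0 0 0 255;8 5 1.5 0 0 0 255;12 9 2.5 0 0 0 255;16 13.5 3.2 0 0 0 255;19.5 18 4 0 0.4 0 255;22 23 4.5 0 0.4 0 255;23.3 28 4.7 0 0.4 -0.2 255;23.3 28.5 4.7 0 0.4 -0.2 255'
python3 - <<'E'
from h import *
np.set_printoptions(precision=4,suppress=True)
s=bot.state();q=s["q"];print(q,s["eef_pos"],s["ee_rot"],s["contact_force"])
for n in("scene","wrist"):
    im,d=bot.capture(n)
    if n=="scene": im=cv2.resize(im[130:330,150:400],None,fx=3,fy=3)
    cv2.imwrite(f"pics/{n}3.png",im[:,:,::-1])
E
```

```text
time: 5.25
eef_pos: [0.4724, 0.1305, 0.2596]
ee_rot: [-1.572, 0.009, -0.142]
contact_force: [-0.6, -0.2, 1.0]
grip_width: -0.0
[0.1268 0.2837 1.8969 0.0016 0.9699 0.2679] [0.4724 0.1305 0.2596] [-1.5719  0.0089 -0.142 ] [-0.5741 -0.2296  1.0204]
```

View pics/scene3.png

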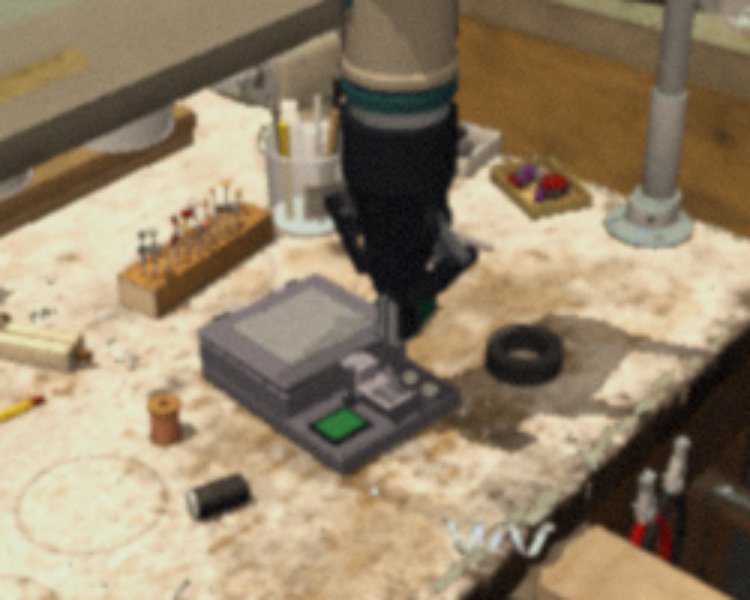

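View pics/wrist3.png

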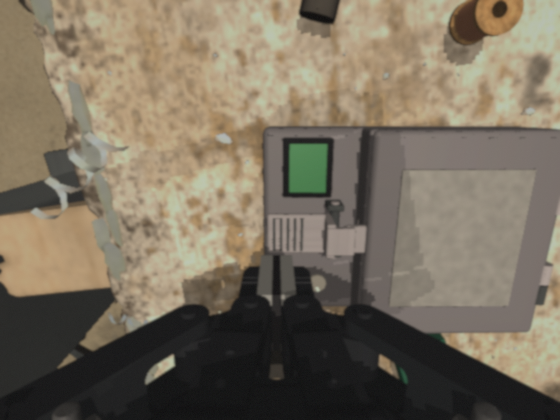

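Run:
```python
from h import *
np.set_printoptions(precision=4,suppress=True)
s=bot.state()
m=bot.camera_model("wrist");K=m["camera_matrix"]
T=np.eye(4);T[:3,:3]=R.from_euler("xyz",s["ee_rot"]).as_matrix();T[:3,3]=s["eef_pos"]
print("tip",(T@[0,.173,0,1])[:3])
W=np.linalg.inv(T@m["tool_from_camera"])
ux=np.array([np.cos(np.radians(-8)),np.sin(np.radians(-8))]);tab=np.array([.4757,.1309])
for dx in(0,-.012,.022):
    c=K@(W@np.r_[tab+dx*ux,.038,1])[:3];print(dx,c[:2]/c[2])
c=K@(np.linalg.inv(m["tool_from_camera"])@[0,.173,0,1])[:3];print("tip px",c[:2]/c[2])
Rt=rot(-8)
for z in(.06,.042,.036):
    tip=np.r_[tab-.010*ux,z]; rows([(tip-Rt.apply([0,.173,0]),Rt)])
```

```text
tip [0.4725 0.1311 0.0899]
0 [282.0921 234.1469]
-0.012 [261.698  234.1527]
0.022 [319.4974 234.1362]
tip px [276.6614 274.3884]
[-0.7  3.   0. ] [-0.  -0.1 -0.1]
[-0.7  4.8  0. ] [-0.  -0.1 -0.1]
[-0.7  5.4  0. ] [-0.  -0.1 -0.1]
```

```bash
python3 -m pendant '-0.5 1.5 0 0 0 0 255;-0.5 2.5 0 0 0 0 255;-0.5 3.5 0 0 0 0 255;-0.5 4.2 0 0 0 0 255;-0.5 4.6 0 0 0 0 255;-0.5 4.8 0 0 0 0 255;-0.5 4.9 0 0 0 0 255;-0.5 4.9 0 0 0 0 255'
python3 - <<'E'
from h import *
np.set_printoptions(precision=4,suppress=True)
s=bot.state();print(s["eef_pos"],s["ee_rot"],s["contact_force"])
im,d=bot.capture("scene");im=cv2.resize(im[180:330,180:360],None,fx=4,fy=4);cv2.imwrite("pics/scene4.png",im[:,:,::-1])
E
```

```text
time: 6.35
eef_pos: [0.468, 0.1317, 0.2139]
ee_rot: [-1.57, 0.002, -0.141]
contact_force: [0.2, -0.2, -1.0]
grip_width: -0.0004
[0.468  0.1317 0.2139] [-1.57    0.0025 -0.1413] [ 0.1776 -0.1859 -0.9925]
```

View pics/scene4.png

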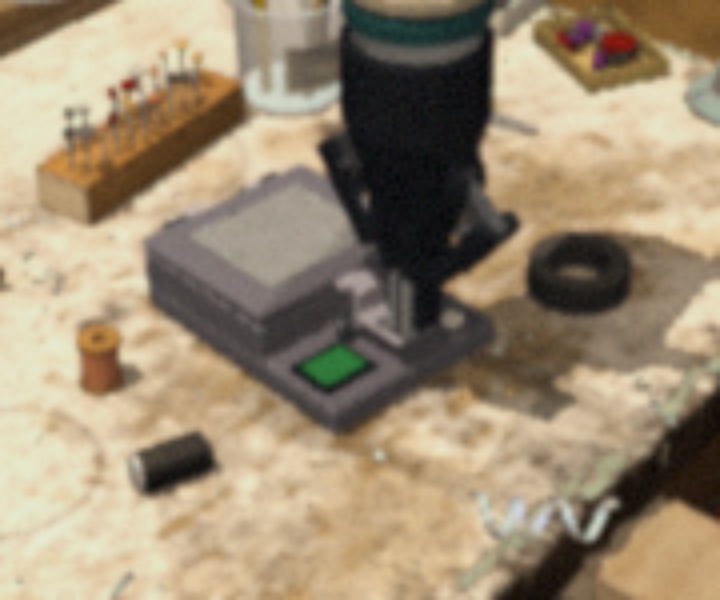

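```bash
python3 -m pendant '0 0.1 0 0 0 0 255;0 0.2 0 0 0 0 255;0 0.3 0 0 0 0 255;0 0.4 0 0 0 0 255;0 0.5 0 0 0 0 255;0 0.6 0 0 0 0 255;0 0.7 0 0 0 0 255;0 0.7 0 0 0 0 255'
python3 -m pendant '0 0.05 0 0 0 0 255;0 0.1 0 0 0 0 255;0 0.15 0 0 0 0 255;0 0.2 0 0 0 0 255;0 0.25 0 0 0 0 255;0 0.3 0 0 0 0 255;0 0.3 0 0 0 0 255;0 0.3 0 0 0 0 255'
python3 - <<'E'
from h import *
np.set_printoptions(precision=4,suppress=True)
s=bot.state();print(s["eef_pos"],s["ee_rot"],s["contact_force"])
im,d=bot.capture("scene");im=cv2.resize(im[180:330,180:360],None,fx=4,fy=4);cv2.imwrite("pics/scene5.png",im[:,:,::-1])
E
```

```text
time: 7.4
eef_pos: [0.4676, 0.1317, 0.2068]
ee_rot: [-1.57, 0.004, -0.141]
contact_force: [-2.1, 0.7, 3.1]
grip_width: 0.0002
time: 8.4
eef_pos: [0.4675, 0.1318, 0.2038]
ee_rot: [-1.57, 0.004, -0.141]
contact_force: [-4.2, 1.1, 3.2]
grip_width: -0.0003
[0.4675 0.1318 0.2038] [-1.5701  0.0038 -0.1414] [-4.2077  1.1481  3.1553]
```

View pics/scene5.png

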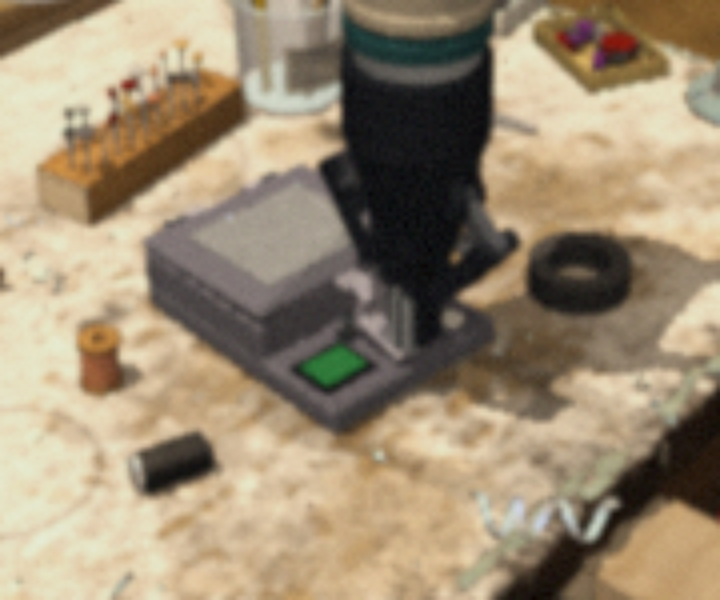

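```bash
python3 -m pendant '-0.1 0 0 0 0 0 255;-0.2 0.05 0 0 0 0 255;-0.2 0.1 0 0 0 0 255;-0.2 0.15 0 0 0 0 255;-0.2 0.2 0 0 0 0 255;-0.2 0.2 0 0 0 0 255;-0.2 0.2 0 0 0 0 255;-0.2 0.2 0 0 0 0 255'
python3 - <<'E'
from h import *
np.set_printoptions(precision=4,suppress=True)
s=bot.state();print(s["eef_pos"],s["ee_rot"],s["contact_force"])
im,d=bot.capture("scene");im=cv2.resize(im[180:330,180:360],None,fx=4,fy=4);cv2.imwrite("pics/scene6.png",im[:,:,::-1])
E
```

```text
time: 9.45
eef_pos: [0.4656, 0.1321, 0.2018]
ee_rot: [-1.57, 0.004, -0.142]
contact_force: [1.8, -0.0, 3.1]
grip_width: 0.0
[0.4656 0.1321 0.2018] [-1.5698  0.0035 -0.1415] [ 1.8278 -0.0025  3.0512]
```

View pics/scene6.png

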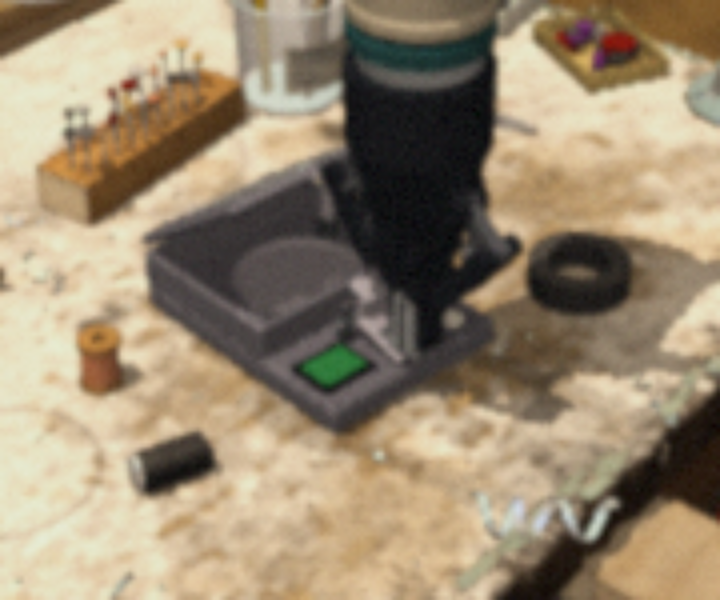

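```bash
python3 -m pendant '-0.3 -0.5 0 0 0 0 255;-0.8 -1.2 0 0 0 0 255;-1.5 -2 0 0 0 0 255;-2.5 -3 0 0 0 0 255;-3.5 -4 0 0 0 0 255;-4.5 -5 0 0 0 0 255;-4.5 -5 0 0 0 0 255;-4.5 -5 0 0 0 0 255'
python3 - <<'E'
from h import *
np.set_printoptions(precision=4,suppress=True)
s=bot.state();print(s["eef_pos"],s["ee_rot"],s["contact_force"])
ux=np.array([np.cos(np.radians(-8)),np.sin(np.radians(-8))]);uy=np.array([-ux[1],ux[0]]);o=np.array([.545,.1212])
for n in ("top","scene"):
    im,d=bot.capture(n);G=grid(n,d)
    dd=G[...,:2]-o;lx=dd@ux;ly=dd@uy
    m=(lx>-.03)&(lx<.09)&(abs(ly)<.065)&(abs(ly)>.02)&(G[...,2]>.052)&(G[...,2]<.12)
    print(n,m.sum(),np.percentile(lx[m],[1,99]),np.polyfit(lx[m],G[m][:,2],1),np.percentile(G[m][:,2],[99]),np.percentile(ly[m],[1,99]))
    if n=="scene": cv2.imwrite("pics/scene7.png",cv2.resize(im[160:330,150:380],None,fx=3,fy=3)[:,:,::-1])
Rt=rot(-8,35)
def tgt(lx,z): 
    tip=np.r_[o+lx*ux,z]; return (tip-Rt.apply([0,.173,0]),Rt)
rows([tgt(-.11,.10),tgt(-.05,.085)])
E
```

```text
time: 10.5
eef_pos: [0.4212, 0.1384, 0.2521]
ee_rot: [-1.57, 0.003, -0.141]
contact_force: [0.0, 0.1, -0.1]
grip_width: 0.0
[0.4212 0.1384 0.2521] [-1.5698  0.0031 -0.1413] [ 0.0231  0.0521 -0.085 ]
top 889 [-0.0081  0.0717] [-0.7021  0.1031] [0.1084] [-0.059   0.0588]
scene 243 [-0.0091  0.0678] [-0.7198  0.1001] [0.107] [-0.0526  0.0601]
[-8.4  1.   0. ] [ -0.   -0.1 -35.2]
[-2.4  2.5  0. ] [ -0.   -0.1 -35.2]
```

View pics/scene7.png

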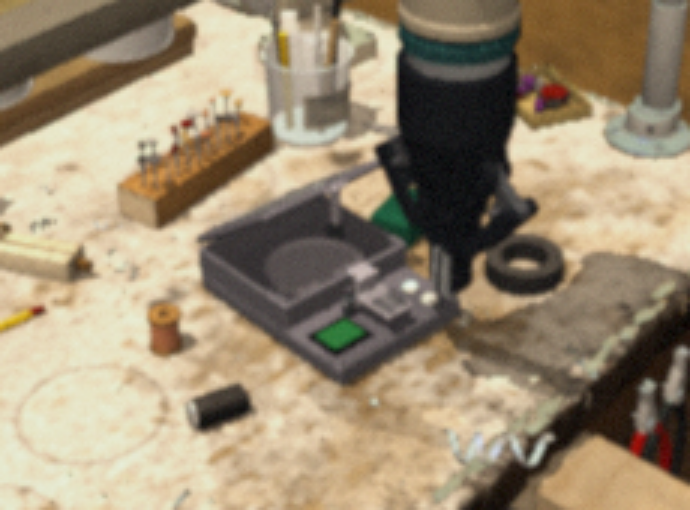

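```bash
python3 -m pendant '-2.1 0.2 0 0 0 -8 255;-4.2 0.4 0 0 0 -16 255;-6.3 0.7 0 0 0 -24 255;-8 0.9 0 0 0 -32 255;-8.4 1 0 0 0 -35 255;-6 1.6 0 0 0 -35 255;-4 2.1 0 0 0 -35 255;-4 2.1 0 0 0 -35 255'
python3 - <<'E'
from h import *
np.set_printoptions(precision=4,suppress=True)
s=bot.state();print(s["q"],s["eef_pos"],s["ee_rot"],s["contact_force"])
Rn=R.from_euler("xyz",s["ee_rot"]);tip=s["eef_pos"]+Rn.apply([0,.173,0])
ux=np.array([np.cos(np.radians(-8)),np.sin(np.radians(-8))]);uy=np.array([-ux[1],ux[0]]);o=np.array([.545,.1212])
print("tip local",(tip[:2]-o)@ux,(tip[:2]-o)@uy,tip[2])
im,d=bot.capture("scene");cv2.imwrite("pics/scene8.png",cv2.resize(im[130:330,150:400],None,fx=3,fy=3)[:,:,::-1])
Rt=rot(-8,35)
def tgt(lx,z): 
    tip=np.r_[o+lx*ux,z]; return (tip-Rt.apply([0,.173,0]),Rt)
rows([tgt(-.05+.14*f,.085+.037*f) for f in np.linspace(0,1,8)])
E
```

```text
time: 11.6
eef_pos: [0.3845, 0.1439, 0.2326]
ee_rot: [-1.572, -0.606, -0.139]
contact_force: [-0.1, 0.2, -0.2]
grip_width: -0.0
[ 0.3034  0.1592  2.3185 -1.1783  0.269   1.537 ] [0.3845 0.1439 0.2326] [-1.5725 -0.606  -0.1394] [-0.1067  0.194  -0.2358]
tip local -0.0635446344463529 -0.00010137405325335268 0.09038979371679615
[0.8 1.3 0. ] [ 0.1 -0.  -0.3]
[2.8 2.  0. ] [ 0.1 -0.  -0.3]
[4.7 2.7 0. ] [ 0.1 -0.  -0.3]
[6.6 3.4 0. ] [ 0.1 -0.  -0.3]
[8.6 4.1 0. ] [ 0.1 -0.  -0.3]
[10.5  4.8  0. ] [ 0.1 -0.  -0.3]
[12.5  5.5  0. ] [ 0.1 -0.  -0.3]
[14.4  6.2  0. ] [ 0.1 -0.  -0.3]
```

View pics/scene8.png

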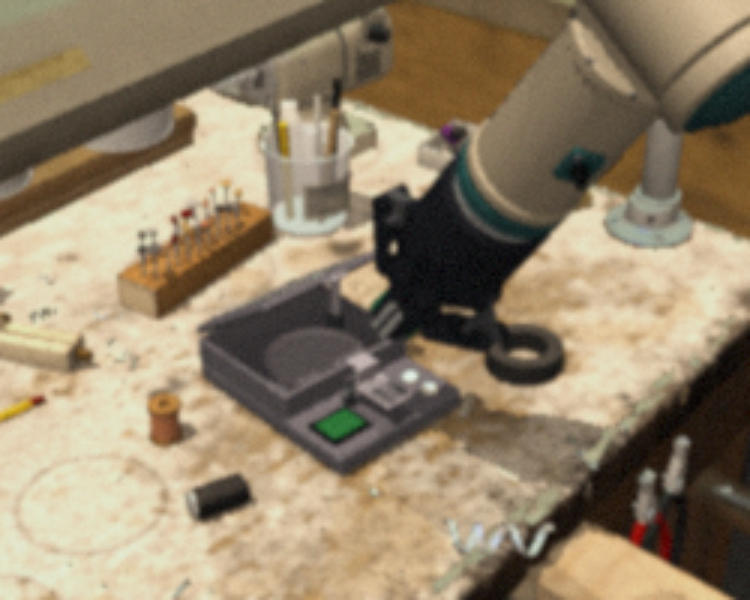

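Run:
```python
from h import *
np.set_printoptions(precision=4,suppress=True)
ux=np.array([np.cos(np.radians(-8)),np.sin(np.radians(-8))]);o=np.array([.545,.1212])
def tgt(lx,z,t): 
    Rt=rot(-8,t);tip=np.r_[o+lx*ux,z]; return (tip-Rt.apply([0,.173,0]),Rt)
rows([tgt(-.065,.09,31),tgt(-.065,.092,27),tgt(-.065,.092,23),tgt(-.065,.09,20)])
```

```text
[1.1 0.  0. ] [ 0.1 -0.   3.7]
[ 2.4 -0.   0. ] [ 0.1 -0.   7.7]
[3.6 0.2 0. ] [ 0.1 -0.  11.7]
[4.3 0.6 0. ] [ 0.1 -0.  14.7]
```

```bash
python3 -m pendant '0.6 0 0 0 0 2 255;1.1 0 0 0 0 3.7 255;1.7 0 0 0 0 5.7 255;2.4 0 0 0 0 7.7 255;3 0.1 0 0 0 9.7 255;3.6 0.2 0 0 0 11.7 255;4.3 0.6 0 0 0 14.7 255;4.3 0.6 0 0 0 14.7 255'
cat > w.py <<'E'
from h import *
import sys
np.set_printoptions(precision=4,suppress=True)
s=bot.state();print(s["time"],s["q"],s["eef_pos"],s["ee_rot"],s["contact_force"])
Rn=R.from_euler("xyz",s["ee_rot"]);tip=s["eef_pos"]+Rn.apply([0,.173,0])
ux=np.array([np.cos(np.radians(-8)),np.sin(np.radians(-8))]);uy=np.array([-ux[1],ux[0]]);o=np.array([.545,.1212])
print("tip local",(tip[:2]-o)@ux,(tip[:2]-o)@uy,tip[2])
def tgt(lx,z,t=20): 
    Rt=rot(-8,t);tip=np.r_[o+lx*ux,z]; return (tip-Rt.apply([0,.173,0]),Rt)
if len(sys.argv)>1:
    im,d=bot.capture("scene");cv2.imwrite(f"pics/{sys.argv[1]}.png",cv2.resize(im[130:330,150:400],None,fx=3,fy=3)[:,:,::-1])
E
cat > w2.py <<'E'
from w import *
rows([tgt(-.05+.14*f,.085+.037*f) for f in np.linspace(0,1,8)])
E
python3 w2.py
```

```text
time: 12.65
eef_pos: [0.4227, 0.1381, 0.2525]
ee_rot: [-1.572, -0.35, -0.14]
contact_force: [0.2, 0.3, 0.8]
grip_width: -0.0002
12.65 [ 0.2109  0.1704  2.1289 -0.2406  0.525   0.5408] [0.4227 0.1381 0.2525] [-1.5722 -0.3501 -0.1404] [0.1945 0.2975 0.8462]
tip local -0.06416655310695704 -0.000551882490122297 0.08995098445641753
[1.2 1.  0. ] [ 0.1 -0.   0.1]
[3.2 1.1 0. ] [ 0.1 -0.   0.1]
[5.3 1.3 0. ] [ 0.1 -0.   0.1]
[7.4 1.5 0. ] [ 0.1 -0.   0.1]
[9.4 1.7 0. ] [ 0.1 -0.   0.1]
[11.5  1.9  0. ] [ 0.1 -0.   0.1]
[13.5  2.1  0. ] [ 0.1 -0.   0.1]
[15.6  2.3  0. ] [ 0.1 -0.   0.1]
```

```bash
python3 -m pendant '1.2 1 0 0 0 0 255;2.2 1.1 0 0 0 0 255;3.2 1.1 0 0 0 0 255;4.2 1.2 0 0 0 0 255;5.2 1.3 0 0 0 0 255;6.2 1.4 0 0 0 0 255;6.8 1.5 0 0 0 0 255;7.4 1.5 0 0 0 0 255'
python3 w.py s9
```

```text
time: 13.65
eef_pos: [0.4968, 0.1276, 0.2637]
ee_rot: [-1.572, -0.35, -0.14]
contact_force: [-1.4, -0.1, -0.2]
grip_width: -0.0001
13.65 [ 0.1534  0.2425  1.9847 -0.183   0.5868  0.4299] [0.4968 0.1276 0.2637] [-1.5724 -0.3497 -0.1404] [-1.3854 -0.1109 -0.2049]
tip local 0.010697599738857368 -0.000723366709460972 0.10117655136726666
```

View pics/s9.png

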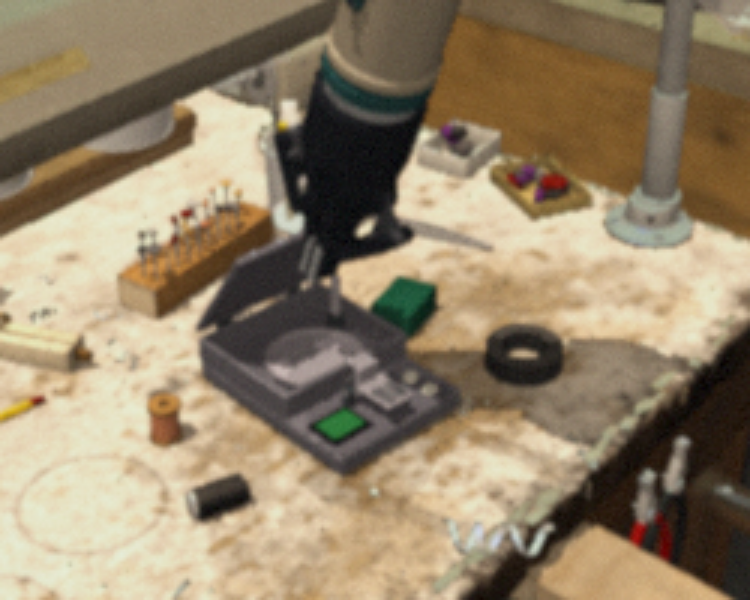

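Lid is rising smoothly at about 1 N. I'll continue along the same line.

```bash
python3 -m pendant '0.8 0.1 0 0 0 0 255;1.6 0.2 0 0 0 0 255;2.4 0.2 0 0 0 0 255;3.2 0.3 0 0 0 0 255;4 0.4 0 0 0 0 255;4.8 0.5 0 0 0 0 255;5.5 0.5 0 0 0 0 255;5.5 0.5 0 0 0 0 255'
python3 w.py s10
```

```text
time: 14.7
eef_pos: [0.5512, 0.12, 0.2783]
ee_rot: [-1.572, -0.352, -0.141]
contact_force: [0.2, 0.7, 0.6]
grip_width: 0.0002
14.7 [ 0.1219  0.2901  1.8645 -0.1496  0.6522  0.3665] [0.5512 0.12   0.2783] [-1.5719 -0.3516 -0.1407] [0.2493 0.7424 0.5554]
tip local 0.06585495919076585 -0.0005608556340864768 0.11586938441325831
```

View pics/s10.png

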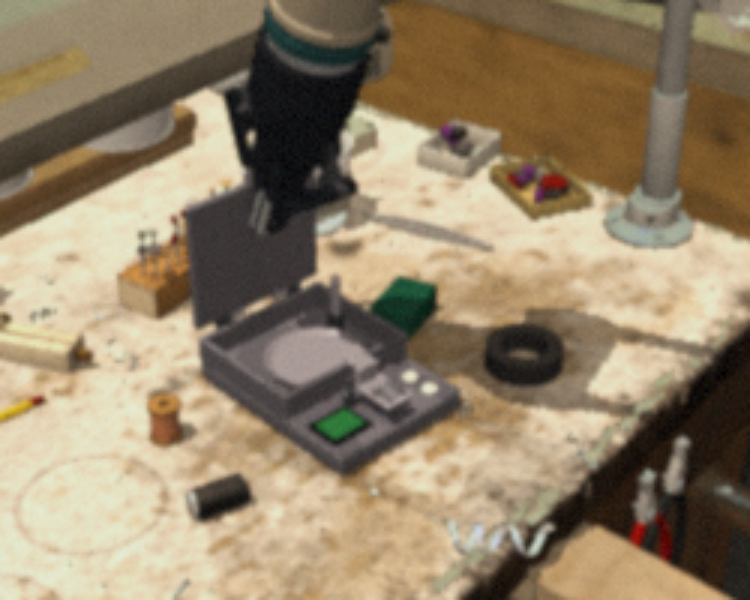

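```bash
python3 -m pendant '0.4 0 0 0 0 0 255;0.8 0 0 0 0 0 255;1.2 0.1 0 0 0 0 255;1.5 0.1 0 0 0 0 255;1.8 0.1 0 0 0 0 255;1.8 0.1 0 0 0 0 255;1.8 0.1 0 0 0 0 255;1.8 0.1 0 0 0 0 255'
python3 w.py s11
```

```text
time: 15.75
eef_pos: [0.5676, 0.1177, 0.2833]
ee_rot: [-1.572, -0.351, -0.141]
contact_force: [-0.6, -0.0, 0.1]
grip_width: 0.0003
15.75 [ 0.1134  0.3048  1.8256 -0.1404  0.6762  0.349 ] [0.5676 0.1177 0.2833] [-1.5722 -0.3505 -0.1405] [-0.6389 -0.0373  0.0807]
tip local 0.08226106447402542 -0.000655609125077148 0.12077426016307163
```

View pics/s11.png

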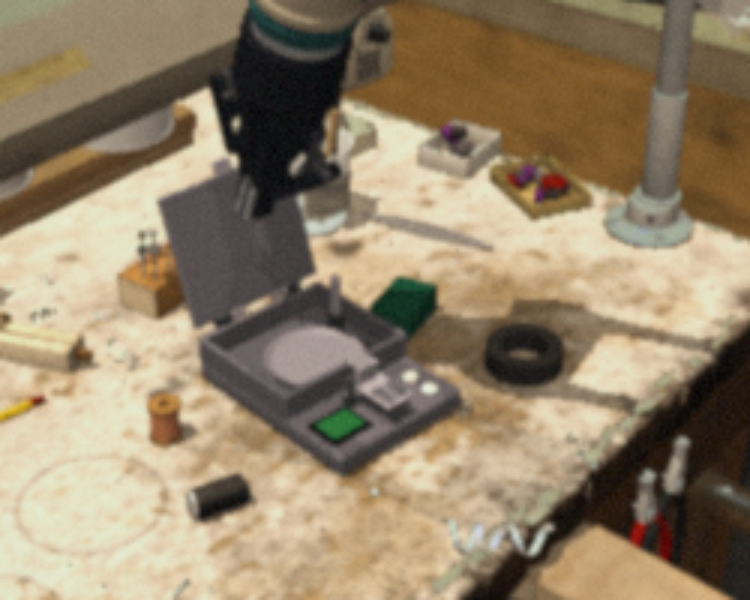

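Lid looks fallen open. I'll back off and measure.

```bash
python3 -m pendant '-0.8 -0.2 0 0 0 0 255;-2 -0.5 0 0 0 0 255;-4 -1 0 0 0 0 255;-6 -2 0 0 0 0 255;-8 -3 0 0 0 0 255;-10 -4 0 0 0 0 255;-12 -5 0 0 0 0 255;-12 -5 0 0 0 0 255'
cat > w3.py <<'E'
from w import *
for n in ("top","scene"):
    im,d=bot.capture(n);G=grid(n,d);dd=G[...,:2]-o;lx=dd@ux;ly=dd@uy
    m=(lx>.06)&(lx<.14)&(abs(ly)<.058)&(abs(ly)>.012)&(G[...,2]>.06)&(G[...,2]<.16)
    p=np.polyfit(G[m][:,2],lx[m],1);print(n,m.sum(),"lid",np.pi/2+np.arctan(p[0]),G[m][:,2].max())
    m=(lx>-.1)&(lx<-.05)&(abs(ly)<.011)&(G[...,2]>.027)&(G[...,2]<.045);print("pad z",np.median(G[m][:,2]),lx[m].min())
    m=(lx>-.1)&(lx<-.05)&(abs(ly)<.09)&(G[...,2]>.012)&(G[...,2]<.03);print(np.percentile(ly[m],[1,99]),np.percentile(lx[m],[1,50,99]))
E
python3 w3.py s12
```

```text
time: 16.8
eef_pos: [0.4371, 0.1361, 0.2893]
ee_rot: [-1.572, -0.35, -0.139]
contact_force: [-0.1, -0.3, 0.2]
grip_width: -0.0003
16.8 [ 0.1982  0.1342  2.0509 -0.1955  0.6341  0.4768] [0.4371 0.1361 0.2893] [-1.5723 -0.3503 -0.1394] [-0.0997 -0.288   0.2014]
tip local -0.04956126882340252 -0.000503561408417892 0.12676829542157986
top 735 lid 1.9348905414786777 0.14554636575508617
  return _methods._mean(a, axis=axis, dtype=dtype,
  ret = ret.dtype.type(ret / rcount)
Traceback (most recent call last):
  File "w3.py", line 6, in <module>
    m=(lx>-.1)&(lx<-.05)&(abs(ly)<.011)&(G[...,2]>.027)&(G[...,2]<.045);print("pad z",np.median(G[m][:,2]),lx[m].min())
                                                                                                           ~~~~~~~~~^^
ValueError: zero-size array to reduction operation minimum which has no identity
```

View pics/s12.png

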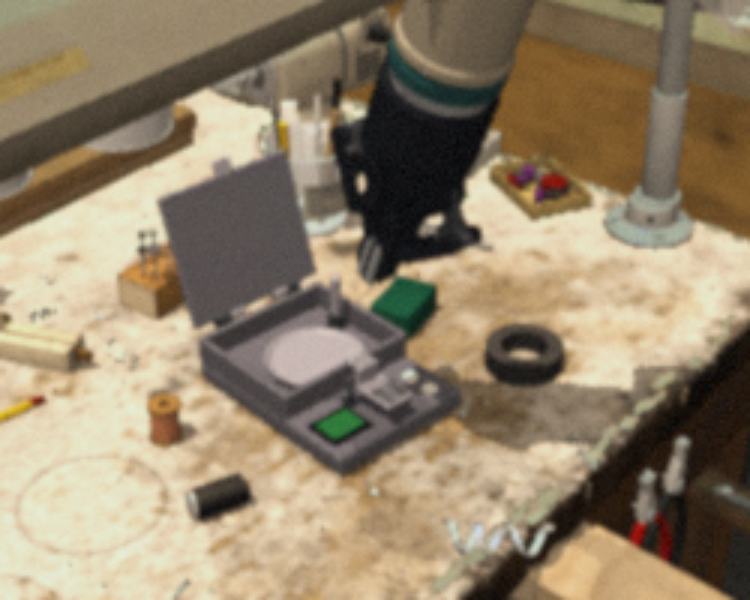

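```bash
python3 -m pendant '-1 -1 0 0 0 0 255;-2 -2.5 0 0 0 0 255;-3 -4 0 0 0 0 255;-4 -5.5 0 0 0 0 255;-5 -6.5 0 0 0 0 255;-5 -6.5 0 0 0 0 255;-5 -6.5 0 0 0 0 255;-5 -6.5 0 0 0 0 255'
sed -i 's/("top","scene")/("scene",)/' w3.py; python3 w3.py s13
```

```text
time: 17.9
eef_pos: [0.371, 0.1458, 0.333]
ee_rot: [-1.572, -0.352, -0.14]
contact_force: [0.7, 0.7, 0.5]
grip_width: -0.0001
17.9 [ 0.266  -0.0085  2.077  -0.2008  0.7582  0.5306] [0.371  0.1458 0.333 ] [-1.5717 -0.3521 -0.1403] [0.6732 0.7424 0.5419]
tip local -0.11606988151229176 -1.5729581565156192e-05 0.1706166414213041
scene 1333 lid 1.9243328847233196 0.14337664354262536
pad z 0.03771280522094089 -0.08294721482125808
[-0.0572  0.0598] [-0.0859 -0.0729 -0.0507]
```

Lid is at its stop (1.92 rad), the tab is back at 38 mm, and the scale hasn't moved. Handing in.

```bash
python3 -c "
from cell import bot
print(bot.sign_off())"
```

```text
the job is handed in; nothing more can be done
None
```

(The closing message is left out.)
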